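# Vent the vacuum drying jar and take off its lid

### The arm

A 6-joint arm with a two-finger parallel gripper is mounted at the origin on the work surface. World frame = base frame: x ahead of the robot, y to its left, z up, the work surface at z = 0. Lengths are in m, angles in rad, forces in N, time in s.
With the tool pointing down it reaches from about 0.35 to 0.85 m from the base axis. Payload 8.1 kg.
Tool frame: the origin (TCP) lies on the front face of the gripper's body, between the roots of the fingers; the fingertips stand 84 mm ahead of it and the grasp point (between the pads) lies 65 mm ahead of it; z points along the fingers, y is the direction in which the jaws open and shut (so a half turn about z gives the same grasp; the last joint's range is limited). The gripper opens to 93 mm and grips with 3 to 60 N. Pads are 15 mm wide; open, the fingers measure 128 mm over their backs; the gripper's body (75 mm by 188 mm) begins 65 mm behind the grasp point.
Start: joints at [-1.425, 0.13, 1.488, -0, 1.523, -0.085], TCP at [0.137, -0.584, 0.303] pointing down, gripper open.
Joint ranges: [-2.96, 2.96], [-0.89, 2.26], [0.02, 2.5], [-1.34, 4.48], [0, 2.73], [-2.66, 2.66]. Speed limits (rad/s): [2.39, 2.39, 2.79, 3.14, 3.14, 3.14].

### API

Orientations are given as a 3x3 rotation matrix whose columns are the frame's x, y, z axes.
In Python, from plant import env gives the robot as it stands.
- The arm moves only by the tool move_arm, never from a script. Its argument "moves" is a list of rows, each an object of numbers: "x", "y", "z": the shift along the tool's x, y, z in units of 0.2 m (1.0 is 0.2 m); "ax", "ay", "az": the turn, a rotation vector about the tool's x, y, z in units of 90 degrees (1.0 is 90 degrees). A call has 1 to 10 rows; each row shifts and turns the commanded pose from where the row before left it, along the tool's axes as they then stand; what a row does not reach is not made up. A row lasts 1/10 s, in which the tool goes at most 50 mm and 8.59 degrees, less where a joint would pass 70% of its speed; a pose out of reach is approached as far as the arm can. A call with a number of a shift or a turn outside -1 to 1 is refused whole. A call with a gripper value outside its range is refused whole. "jaw" is the closure, from 0 (fully open) to 1 (shut), set as the call begins (left out, the last holds). The fingers move at their own pace and stop on an object; "squeeze" is the grip in N (left out, the last holds). Time passes only in rows, so rows that do not move let the fingers close. It gives the time, the measured TCP pose, the force and the opening at its end, in the units of the state.
- env.observe(): the state, without advancing time (a new reading comes with each control period).
- env.camera(name): name is "scene" or "side" or "wrist"; returns a dict with "color" (420x560x3 uint8, red, green, blue), "K" (3x3 intrinsics, pixels), "dist" ([k1, k2, p1, p2, k3] as OpenCV has them; the pictures are not rectified), "R" (3x3) and "t" (3): a world point X has camera coordinates R X + t; the wrist camera has in their place "T_tool_cam" (4x4, takes a point from camera to tool coordinates, whose origin is the TCP and whose axes are the flange's). Camera axes: x right, y down, z forward; pixel columns grow to the right and rows downward; lengths in m; the calibration is good to about 2 mm. A picture is of the moment at which its call begins: read the wrist's pose just before it. There is no depth.
- env.finish_job(): hands the job in, once; it reports no verdict.
Trained networks look in a picture, given as the dict that the camera call returned (one of the last four; its "shot" number tells which), for a name from the list of things; names that differ only in an ending like _2 or _b are one class to them, and where a whole thing is asked for, a point or a joint stands for the part that bears it (a point fixed in the world has none). Each returns a list of dicts, best first, with "p" (0 to 1); they miss things now and then, are a little off and sometimes report something else, mostly with a low value. They report only what shows in the picture. A call takes as long as a camera call. They do not tell look-alikes from the thing itself.
- env.search_frame(picture, name): "position" ([x, y, z] in m, in world coordinates, good to about 4 mm: the middle of the surface that is visible of it).
The state is a dict: "t": time; "q": joint angles; "qvel": joint speeds; "effort": joint torques, N m; "tool_pos": TCP position; "tool_rot": TCP orientation; "contact_force": force on the tool from outside, world axes, zero at the start; "wrist_torque": the same for the moment, N m; "width": opening from 0.0 (shut) to 1.0 (fully open).
Only numpy, scipy, OpenCV 4.12 (cv2) and the standard library are available. Lean on these libraries where they do the work, as an engineer would, in place of code of your own. Each camera call takes 0.05 s, during which the arm holds its last target.

### The job

The ink cakes in the wide vacuum jar are dry. Let the air in by turning the brass vent tap on its lid all the way open, and only then lift the lid off (the black knob in its middle is for that) and set it down gently, right way up, in the middle of the cork mat. Leave the narrow jar where it stands.

Things in the scene. Friction and masses are not known exactly. Their poses are not given: they have to be found in the camera images.
- lid: Loose aluminium lid, 184 mm wide, 0.65 kg, on the wide glass jar (120 mm high, fixed), keyed by a 10 mm deep spigot with 4 mm play. Origin: centre of the spigot's underside, z up; any yaw. Disc top at z=22 mm. Black knob: cylinder 30 mm wide, z=22 to 58, in the middle; grip it along the lid's y. Vent tap at x=+62 mm; plain steel stub, no tap, at x=-62, top z=44. No force holds the lid down.
- vent_tap (a joint): Tap on a steel stem at x=+62 mm, y=0 of the lid. Brass bar handle 46 mm long, 12 wide, 18 high, centred at the lid's z=80 mm. Value 0: shut, bar along the lid's y (across the line to the knob); 1.5 rad: fully open at the stop, bar pointing nearly at the knob. Grows counter-clockwise from above. Friction 0.05 N m, no spring; starts at 0 to 0.2.
- cork_mat: Bare square cork mat, 240 by 240 mm, 8 mm thick, fixed on the table left or right of the wide jar. Origin: centre of its underside; x, y along its sides. The lid set on it rests on its spigot, the lid's origin level with the mat's top face.
- narrow_jar: Bystander: a narrower shut jar of the same make, 120 mm wide, with a like knob and tap, 180 mm high in all, standing loose behind the others (beyond them from the robot). 1.6 kg. Origin: centre of its underside. Not to be disturbed.
There are look-alikes about, which are no part of the job. What is shaped like the lid but pink is not meant.

How it is judged:
By the outcome, as a careful person would: the job done as asked, in the order asked, and still so for the second after the job is handed in, with the robot touching nothing.
It also fails if it takes over 54 s, if anything falls off the work surface, if the arm or the gripper's body presses on something with over 40 N, if the wrist force passes 120 N, or if a joint passes its speed limit or range.

## Working session

There is one attempt and no reset: what is moved stays moved. The work goes in short steps, Python scripts to look and compute and a tool call to move; the robot and the scene stay as the last step left them, time stands still between calls to the robot, and variables do not carry over. Pictures are saved under pics/ and viewed, and the job is handed in when it is done.

Besides the shell and the picture viewer there is one more tool, called after "Request:" as name([rows], argument=value, ...), one row to a line, values as JSON. move_arm: Moves the arm, as the interface text tells. Shifts and turns lie within -1 to 1; 1 stands for 0.2 m of shift or 90 degrees of turn. Its arguments: {"type":"object","properties":{"moves":{"type":"array","items":{"type":"object","properties":{"x":{"type":"number"},"y":{"type":"number"},"z":{"type":"number"},"ax":{"type":"number"},"ay":{"type":"number"},"az":{"type":"number"}}}},"jaw":{"type":"number"},"squeeze":{"type":"number"}},"required":["moves"]}

```bash
ls; mkdir -p pics; cat > h.py <<'E'
import numpy as np, cv2, pickle
from plant import env
E
python3 - <<'E'
from h import *
s=env.observe();print(s)
for n in ("scene","side"):
    p=env.camera(n); cv2.imwrite(f"pics/{n}1.png",p["color"][:,:,::-1]); pickle.dump(p,open(n+"1.pkl","wb"))
    for k in ("lid","vent_tap","cork_mat","narrow_jar"):
        print(n,k,[(np.round(d["position"],3),round(d["p"],2)) for d in env.search_frame(p,k)])
E
```

```text
pics
{'t': 0.0, 'q': array([-1.42540456e+00,  1.31160940e-01,  1.48927017e+00, -7.19987676e-07,
        1.52302490e+00, -8.53918628e-02]), 'qvel': array([ 2.35540900e-03,  2.99820500e-05,  2.52703256e-03, -1.98956607e-03,
       -6.90494670e-05, -1.60975013e-03]), 'effort': array([ 2.81510846e-03, -5.59850657e+01, -4.91747081e+01,  7.70469429e-02,
        3.55371006e-02, -1.29328332e-04]), 'tool_pos': array([ 0.13720927, -0.58366766,  0.30169246]), 'tool_rot': array([[ 9.73487459e-01,  2.28740234e-01, -2.70674025e-04],
       [ 2.28740339e-01, -9.73485726e-01,  1.84358706e-03],
       [ 1.58205236e-04, -1.85662295e-03, -9.99998264e-01]]), 'contact_force': array([ 0.61486874, -0.10960112,  0.19017538]), 'wrist_torque': array([-0.04736311,  0.05705199, -0.01121456]), 'width': 0.995210569582018}
scene lid [(array([0.549, 0.222, 0.131]), 0.92), (array([0.306, 0.21 , 0.024]), 0.56), (array([0.301, 0.44 , 0.022]), 0.56)]
scene vent_tap [(array([0.257, 0.396, 0.088]), 0.75), (array([0.486, 0.215, 0.196]), 0.59), (array([0.291, 0.144, 0.084]), 0.59)]
scene cork_mat [(array([ 0.501, -0.18 ,  0.007]), 0.65)]
scene narrow_jar [(array([0.799, 0.086, 0.109]), 0.85)]
side lid [(array([0.287, 0.443, 0.019]), 0.69), (array([0.528, 0.223, 0.128]), 0.6)]
side vent_tap [(array([0.25 , 0.394, 0.091]), 0.65), (array([0.477, 0.215, 0.199]), 0.44)]
side cork_mat [(array([ 0.48 , -0.173,  0.006]), 0.65)]
side narrow_jar [(array([0.762, 0.075, 0.092]), 0.73)]
```

View pics/scene1.png

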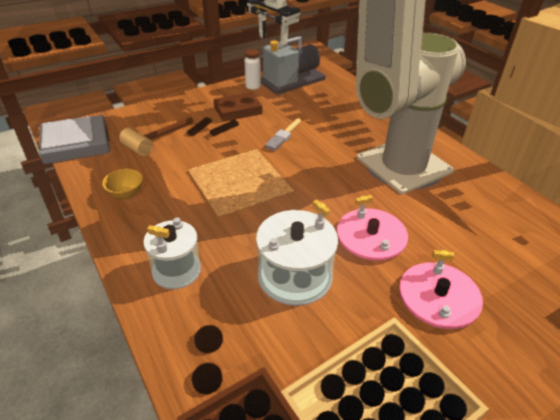

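View pics/side1.png

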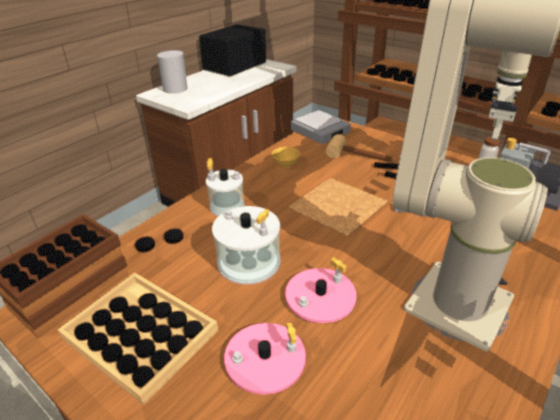

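```bash
python3 - <<'E'
from h import *
for n,(x,y) in (("scene",(250,190)),("side",(205,195))):
    p=pickle.load(open(n+"1.pkl","rb")); c=p["color"][y:y+100,x:x+100,::-1]
    cv2.imwrite(f"pics/{n}1c.png",cv2.resize(c,(600,600),interpolation=cv2.INTER_CUBIC))
    C=-p["R"].T@p["t"];print(n,C)
E
```

```text
scene [0.97800925 0.83525862 0.89324791]
side [-0.12220821  0.88116422  0.85673992]
```

View pics/scene1c.png

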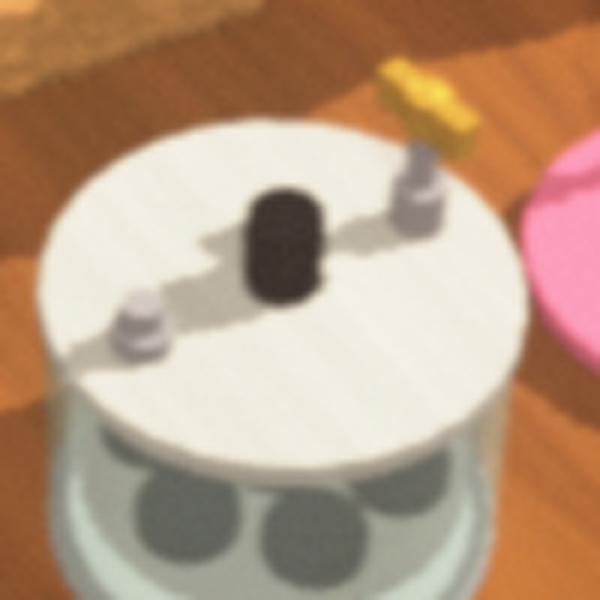

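View pics/side1c.png

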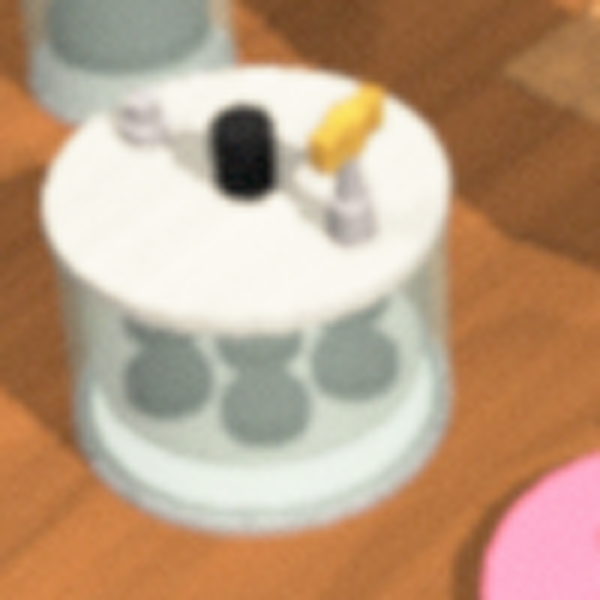

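```bash
cat >> h.py <<'E'
def ray(p,uv,z):
    u=cv2.undistortPoints(np.array([[uv]],float),p["K"],np.array(p["dist"])).ravel()
    d=p["R"].T@np.array([u[0],u[1],1.]);C=-p["R"].T@p["t"]
    return C+d*(z-C[2])/d[2]
E
python3 - <<'E'
from h import *
off={"scene":(250,190),"side":(205,195)}
pts={"scene":dict(knob=(285,208,.168),stub=(143,303,.154),barA=(397,72,.199),barB=(470,128,.199),barc=(430,97,.199)),
"side":dict(knob=(243,120,.168),stub=(138,108,.154),barA=(375,92,.199),barB=(322,147,.199),barc=(346,118,.199))}
mat={"scene":[(189,181),(253,152),(292,187),(228,212)],"side":[(334,180),(386,203),(349,231),(291,204)]}
for n in pts:
    p=pickle.load(open(n+"1.pkl","rb"))
    for k,(x,y,z) in pts[n].items():
        print(n,k,np.round(ray(p,((x+.5)/6-.5+off[n][0],(y+.5)/6-.5+off[n][1]),z),4))
    m=np.array([ray(p,q,.008) for q in mat[n]]);print(np.round(m,3),m.mean(0))
    # lid disc ellipse: white
    im=p["color"];hsv=cv2.cvtColor(im,cv2.COLOR_RGB2HSV)
    w=((hsv[:,:,1]<40)&(hsv[:,:,2]>150)).astype(np.uint8)
    nn,l,st,ce=cv2.connectedComponentsWithStats(w);
    cx,cy=(300,240) if n=="scene" else (246,240)
    b=[i for i in range(1,nn) if st[i,4]>1000];print([(st[i],ce[i]) for i in b])
E
```

```text
scene knob [0.5407 0.2084 0.168 ]
scene stub [0.6038 0.2122 0.154 ]
scene barA [0.4836 0.1946 0.199 ]
scene barB [0.4783 0.2337 0.199 ]
scene barc [0.4811 0.2123 0.199 ]
[[ 0.621 -0.25   0.008]
 [ 0.384 -0.286  0.008]
 [ 0.371 -0.071  0.008]
 [ 0.583 -0.068  0.008]] [ 0.48970242 -0.16889674  0.008     ]
[(array([  41,  119,   50,   30, 1020], dtype=int32), array([ 62.29019608, 133.50098039])), (array([ 257,  211,   80,   93, 4824], dtype=int32), array([296.36733002, 253.35281924])), (array([ 144,  218,   52,   42, 1159], dtype=int32), array([172.39344262, 241.89042278]))]
side knob [0.5421 0.2099 0.168 ]
side stub [0.6003 0.2183 0.154 ]
side barA [0.4804 0.1909 0.199 ]
side barB [0.473  0.2345 0.199 ]
side barc [0.4782 0.2128 0.199 ]
[[ 0.579 -0.301  0.008]
 [ 0.359 -0.282  0.008]
 [ 0.38  -0.076  0.008]
 [ 0.612 -0.085  0.008]] [ 0.48267584 -0.18588027  0.008     ]
[(array([ 137,   50,  159,   69, 4574], dtype=int32), array([205.25797989,  85.67249672])), (array([ 206,  170,   74,  113, 4710], dtype=int32), array([242.43949045, 233.47579618]))]
```

Request:
move_arm([
  {"az": -0.095},
  {"az": -0.095},
  {"az": -0.095},
  {"az": -0.095},
  {"az": -0.095},
  {"az": -0.095},
  {"az": -0.095},
  {"az": -0.095},
  {"az": -0.093},
], jaw=0)

```text
invalid input at $.moves[0]: expected keys x, y, z, ax, ay, az
```

Request:
move_arm([
  {"x": 0,"y": 0,"z": 0,"ax": 0,"ay": 0,"az": -0.095},
  {"x": 0,"y": 0,"z": 0,"ax": 0,"ay": 0,"az": -0.095},
  {"x": 0,"y": 0,"z": 0,"ax": 0,"ay": 0,"az": -0.095},
  {"x": 0,"y": 0,"z": 0,"ax": 0,"ay": 0,"az": -0.095},
  {"x": 0,"y": 0,"z": 0,"ax": 0,"ay": 0,"az": -0.095},
  {"x": 0,"y": 0,"z": 0,"ax": 0,"ay": 0,"az": -0.095},
  {"x": 0,"y": 0,"z": 0,"ax": 0,"ay": 0,"az": -0.095},
  {"x": 0,"y": 0,"z": 0,"ax": 0,"ay": 0,"az": -0.095},
  {"x": 0,"y": 0,"z": 0,"ax": 0,"ay": 0,"az": -0.093},
], jaw=0)

```text
t: 1.4
tool_pos: [0.1373, -0.5841, 0.3028]
tool_rot: [[-0.006, 1.0, 0.0], [1.0, 0.006, -0.0], [-0.0, 0.0, -1.0]]
contact_force: [-0.1, 0.7, 0.8]
width: 1.002
```

Request:
move_arm([
  {"x": 0.17,"y": 0.145,"z": 0,"ax": 0,"ay": 0,"az": 0},
  {"x": 0.17,"y": 0.145,"z": 0,"ax": 0,"ay": 0,"az": 0},
  {"x": 0.17,"y": 0.145,"z": 0,"ax": 0,"ay": 0,"az": 0},
  {"x": 0.17,"y": 0.145,"z": 0,"ax": 0,"ay": 0,"az": 0},
  {"x": 0.17,"y": 0.145,"z": 0,"ax": 0,"ay": 0,"az": 0},
  {"x": 0.17,"y": 0.145,"z": 0,"ax": 0,"ay": 0,"az": 0},
  {"x": 0.17,"y": 0.145,"z": 0,"ax": 0,"ay": 0,"az": 0},
  {"x": 0.17,"y": 0.145,"z": 0,"ax": 0,"ay": 0,"az": 0},
  {"x": 0.17,"y": 0.145,"z": 0,"ax": 0,"ay": 0,"az": 0},
  {"x": 0.17,"y": 0.145,"z": 0,"ax": 0,"ay": 0,"az": 0},
])

```text
t: 2.4
tool_pos: [0.4282, -0.2425, 0.3031]
tool_rot: [[0.0, 1.0, 0.001], [1.0, -0.0, -0.001], [-0.001, 0.001, -1.0]]
contact_force: [1.1, -0.0, -0.1]
width: 1.002
```

```bash
cat >> h.py <<'E'
def shot(n,tag):
    s=env.observe(); p=env.camera(n); p["state"]=s
    if n=="wrist":
        T=np.eye(4);T[:3,:3]=s["tool_rot"];T[:3,3]=s["tool_pos"]
        M=np.linalg.inv(T@np.array(p["T_tool_cam"])); p["R"],p["t"]=M[:3,:3],M[:3,3]
    cv2.imwrite(f"pics/{n}{tag}.png",p["color"][:,:,::-1]); pickle.dump(p,open(f"{n}{tag}.pkl","wb")); return p
E
python3 - <<'E'
from h import *
p=shot("wrist","2");print(p["T_tool_cam"],p["K"])
print(env.search_frame(p,"cork_mat"))
shot("scene","2");
E
```

```text
[[-6.29203018e-04 -9.54504515e-01 -2.98195798e-01  8.20239824e-02]
 [ 9.99999782e-01 -6.60447670e-04  4.01549057e-06 -1.77772179e-03]
 [-2.00775524e-04 -2.98195731e-01  9.54504723e-01 -8.28811840e-02]
 [ 0.00000000e+00  0.00000000e+00  0.00000000e+00  1.00000000e+00]] [[345.20170393   0.         281.58289239]
 [  0.         345.20170393 209.3501271 ]
 [  0.           0.           1.        ]]
[{'position': [0.4873, -0.1706, 0.005], 'p': 0.95}]
```

View pics/wrist2.png

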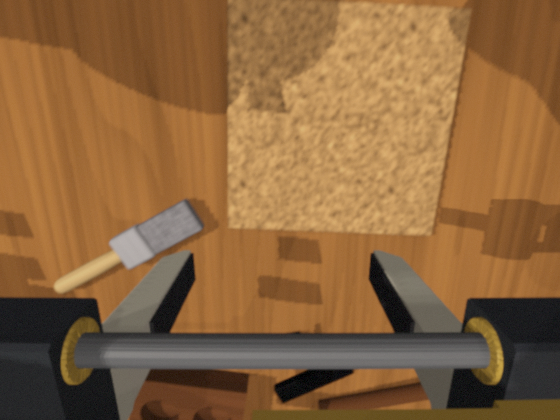

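```bash
python3 - <<'E'
from h import *
p=pickle.load(open("wrist2.pkl","rb"))
for q in [(228,228),(433,236),(469,10),(228,1),(350,8)]: print(q,np.round(ray(p,q,.008),4))
E
```

```text
(228, 228) [ 0.3641 -0.3015  0.008 ]
(433, 236) [ 0.6055 -0.3119  0.008 ]
(469, 10) [ 0.6112 -0.0735  0.008 ]
(228, 1) [ 0.3748 -0.0666  0.008 ]
(350, 8) [ 0.4937 -0.0727  0.008 ]
```

Request:
move_arm([
  {"x": 0.1,"y": 0.1,"z": 0,"ax": 0,"ay": 0,"az": 0},
  {"x": 0.15,"y": 0.1,"z": 0,"ax": 0,"ay": 0,"az": 0},
  {"x": 0,"y": 0,"z": 0,"ax": 0,"ay": 0,"az": 0},
  {"x": 0,"y": 0,"z": 0,"ax": 0,"ay": 0,"az": 0},
])

```text
t: 2.95
tool_pos: [0.467, -0.1947, 0.3027]
tool_rot: [[-0.001, 1.0, -0.001], [1.0, 0.001, -0.001], [-0.001, -0.001, -1.0]]
contact_force: [-1.2, -1.0, 0.3]
width: 1.0
```

```bash
python3 - <<'E'
from h import *
p=shot("wrist","3");print(p["state"]["tool_pos"])
print(env.search_frame(p,"cork_mat"))
E
```

```text
[ 0.4669648  -0.19473743  0.30269182]
[{'position': [0.4853, -0.1713, 0.0092], 'p': 0.93}]
```

View pics/wrist3.png

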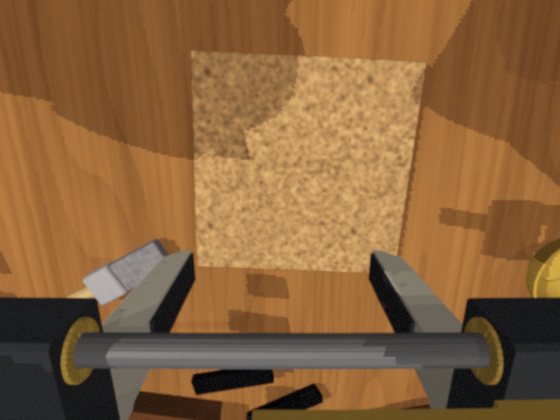

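```bash
python3 - <<'E'
from h import *
p=pickle.load(open("wrist3.pkl","rb"))
m=np.array([ray(p,q,.008) for q in [(192,52),(425,63),(398,274),(196,266)]]);print(np.round(m,4),m.mean(0),(m[0]+m[2])/2,(m[1]+m[3])/2)
print(np.linalg.norm(m-np.roll(m,1,0),axis=1))
E
```

```text
[[ 0.3748 -0.0646  0.008 ]
 [ 0.6111 -0.0746  0.008 ]
 [ 0.6072 -0.3136  0.008 ]
 [ 0.3614 -0.3027  0.008 ]] [ 0.48863942 -0.18887093  0.008     ] [ 0.49098871 -0.18907856  0.008     ] [ 0.48629012 -0.18866331  0.008     ]
[0.2384597  0.23659863 0.23895043 0.24602299]
```

Request:
move_arm([
  {"x": 0.19,"y": 0.01,"z": -0.02,"ax": 0,"ay": 0,"az": 0},
  {"x": 0.19,"y": 0.01,"z": -0.02,"ax": 0,"ay": 0,"az": 0},
  {"x": 0.19,"y": 0.01,"z": -0.02,"ax": 0,"ay": 0,"az": 0},
  {"x": 0.19,"y": 0.01,"z": -0.02,"ax": 0,"ay": 0,"az": 0},
  {"x": 0.19,"y": 0.01,"z": -0.02,"ax": 0,"ay": 0,"az": 0},
  {"x": 0.19,"y": 0.01,"z": -0.02,"ax": 0,"ay": 0,"az": 0},
  {"x": 0.19,"y": 0.005,"z": -0.02,"ax": 0,"ay": 0,"az": 0},
  {"x": 0.19,"y": 0,"z": -0.01,"ax": 0,"ay": 0,"az": 0},
  {"x": 0.19,"y": 0,"z": 0,"ax": 0,"ay": 0,"az": 0},
  {"x": 0,"y": 0,"z": 0,"ax": 0,"ay": 0,"az": 0},
])

```text
t: 4.05
tool_pos: [0.4802, 0.1501, 0.3329]
tool_rot: [[-0.002, 1.0, 0.0], [1.0, 0.002, 0.001], [0.001, 0.0, -1.0]]
contact_force: [0.4, -1.5, -0.2]
width: 1.001
```

Request:
move_arm([
  {"x": 0,"y": 0,"z": 0,"ax": 0,"ay": 0,"az": 0},
  {"x": 0,"y": 0,"z": 0,"ax": 0,"ay": 0,"az": 0},
])

```text
t: 4.25
tool_pos: [0.4805, 0.1463, 0.3326]
tool_rot: [[0.002, 1.0, -0.0], [1.0, -0.002, -0.001], [-0.001, -0.0, -1.0]]
contact_force: [0.1, -0.0, -0.2]
width: 1.001
```

```bash
python3 - <<'E'
from h import *
p=shot("wrist","4");print(p["state"]["tool_pos"])
for k in("lid","vent_tap"):print(env.search_frame(p,k))
E
```

```text
[0.48054179 0.14628938 0.33264515]
[{'position': [0.5424, 0.2193, 0.1313], 'p': 0.74}, {'position': [0.3059, 0.2072, 0.0193], 'p': 0.7}]
[{'position': [0.293, 0.1394, 0.0885], 'p': 0.88}, {'position': [0.4775, 0.2119, 0.1976], 'p': 0.7}]
```

View pics/wrist4.png

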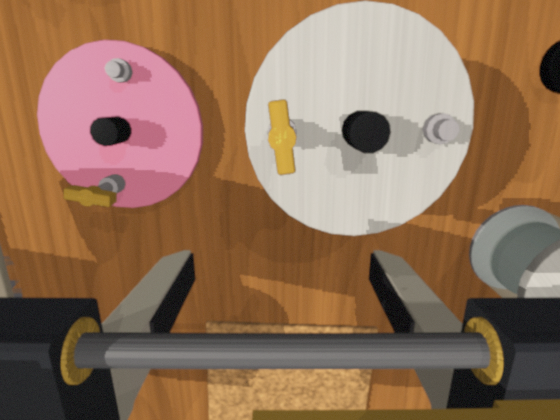

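```bash
python3 - <<'E'
from h import *
p=pickle.load(open("wrist4.pkl","rb"))
c=p["color"][80:190,240:480,::-1];cv2.imwrite("pics/wrist4c.png",cv2.resize(c,None,fx=3.3,fy=3.3,interpolation=cv2.INTER_CUBIC))
E
```

```text
(no output)
```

View pics/wrist4c.png

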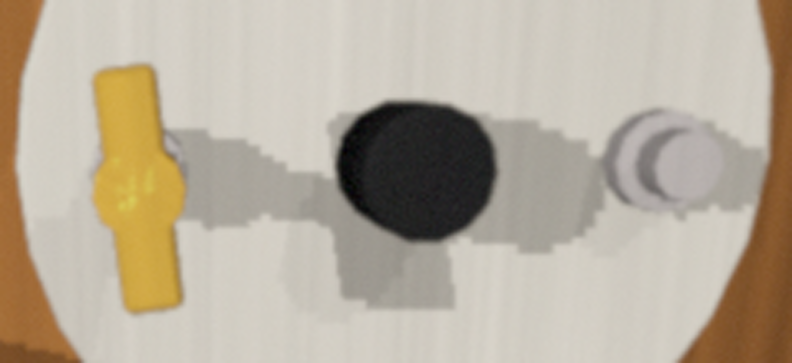

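```bash
python3 - <<'E'
from h import *
p=pickle.load(open("wrist4.pkl","rb"))
f=lambda x,y,z:ray(p,((x+.5)/3.3-.5+240,(y+.5)/3.3-.5+80),z)
b,e1,e2,k,s=f(138,190,.199),f(125,69,.199),f(153,307,.199),f(428,171,.168),f(687,166,.154)
for v in (b,e1,e2,k,s):print(np.round(v,4))
print(np.linalg.norm(e1-e2),np.linalg.norm(b-k),np.linalg.norm(s-k))
d=b-s;y=np.degrees(np.arctan2(d[1],d[0]));d=e2-e1;a=np.degrees(np.arctan2(d[1],d[0]));print("yaw",y,"bar",a, "tap",a-y-90+360)
E
```

```text
[0.4788 0.2072 0.199 ]
[0.4765 0.2289 0.199 ]
[0.4816 0.185  0.199 ]
[0.5406 0.2081 0.168 ]
[0.6027 0.2082 0.154 ]
0.04418495561791582 0.06914396455232077 0.06364193454222046
yaw -179.57468589549705 bar -83.31294361626414 tap 366.2617422792329
```

Request:
move_arm([
  {"x": 0.155,"y": -0.008,"z": 0,"ax": 0,"ay": 0,"az": 0},
  {"x": 0.155,"y": 0,"z": 0,"ax": 0,"ay": 0,"az": 0},
  {"x": 0,"y": 0,"z": 0,"ax": 0,"ay": 0,"az": -0.074},
  {"x": 0,"y": 0,"z": 0.1,"ax": 0,"ay": 0,"az": 0},
  {"x": 0,"y": 0,"z": 0.1,"ax": 0,"ay": 0,"az": 0},
  {"x": 0,"y": 0,"z": 0,"ax": 0,"ay": 0,"az": 0},
  {"x": 0,"y": 0,"z": 0,"ax": 0,"ay": 0,"az": 0},
], jaw=0.55)

```text
t: 5.1
tool_pos: [0.4788, 0.2092, 0.2929]
tool_rot: [[-0.115, 0.993, -0.001], [0.993, 0.115, -0.0], [-0.0, -0.001, -1.0]]
contact_force: [0.2, 0.3, 0.8]
width: 0.47
```

```bash
python3 - <<'E'
from h import *
p=shot("wrist","5");print(p["state"]["tool_pos"])
shot("side","5");shot("scene","5")
E
```

```text
[0.47878198 0.2091699  0.292859  ]
```

View pics/wrist5.png

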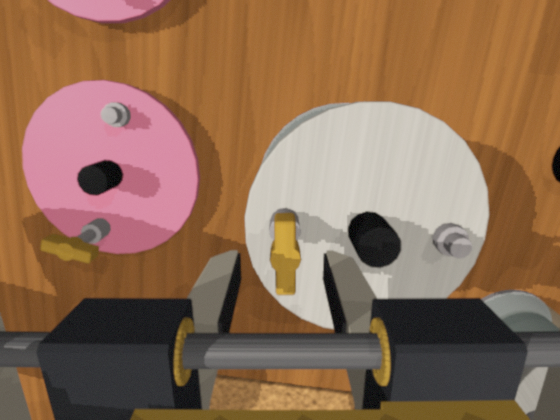

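View pics/side5.png

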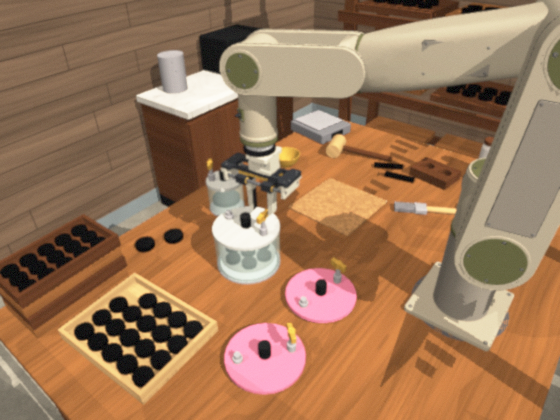

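Request:
move_arm([
  {"x": 0,"y": 0,"z": 0.07,"ax": 0,"ay": 0,"az": 0},
  {"x": 0,"y": 0,"z": 0.07,"ax": 0,"ay": 0,"az": 0},
  {"x": 0,"y": 0,"z": 0.045,"ax": 0,"ay": 0,"az": 0},
  {"x": 0,"y": 0,"z": 0,"ax": 0,"ay": 0,"az": 0},
  {"x": 0,"y": 0,"z": 0,"ax": 0,"ay": 0,"az": 0},
])

```text
t: 5.75
tool_pos: [0.4785, 0.2098, 0.2552]
tool_rot: [[-0.116, 0.993, -0.001], [0.993, 0.116, -0.0], [-0.0, -0.001, -1.0]]
contact_force: [0.5, 0.0, -0.1]
width: 0.452
```

Request:
move_arm([
  {"x": 0,"y": 0,"z": 0,"ax": 0,"ay": 0,"az": 0},
  {"x": 0,"y": 0,"z": 0,"ax": 0,"ay": 0,"az": 0},
  {"x": 0,"y": 0,"z": 0,"ax": 0,"ay": 0,"az": 0},
  {"x": 0,"y": 0,"z": 0,"ax": 0,"ay": 0,"az": 0},
  {"x": 0,"y": 0,"z": 0,"ax": 0,"ay": 0,"az": 0},
  {"x": 0,"y": 0,"z": 0,"ax": 0,"ay": 0,"az": 0},
], jaw=1, squeeze=8)

```text
t: 6.35
tool_pos: [0.4792, 0.21, 0.2562]
tool_rot: [[-0.116, 0.993, 0.001], [0.993, 0.116, 0.0], [0.0, 0.001, -1.0]]
contact_force: [2.6, 0.6, 2.1]
width: 0.191
```

Request:
move_arm([
  {"x": 0,"y": 0,"z": 0,"ax": 0,"ay": 0,"az": 0},
  {"x": 0,"y": 0,"z": 0,"ax": 0,"ay": 0,"az": 0},
  {"x": 0,"y": 0,"z": 0,"ax": 0,"ay": 0,"az": 0},
], squeeze=25)

```text
t: 6.65
tool_pos: [0.4792, 0.2099, 0.2562]
tool_rot: [[-0.116, 0.993, 0.001], [0.993, 0.116, 0.0], [0.0, 0.001, -1.0]]
contact_force: [4.4, 0.3, 2.4]
width: 0.187
```

Request:
move_arm([
  {"x": 0,"y": 0,"z": 0,"ax": 0,"ay": 0,"az": -0.05},
  {"x": 0,"y": 0,"z": 0,"ax": 0,"ay": 0,"az": -0.05},
  {"x": 0,"y": 0,"z": 0,"ax": 0,"ay": 0,"az": -0.05},
  {"x": 0,"y": 0,"z": 0,"ax": 0,"ay": 0,"az": -0.05},
  {"x": 0,"y": 0,"z": 0,"ax": 0,"ay": 0,"az": -0.05},
  {"x": 0,"y": 0,"z": 0,"ax": 0,"ay": 0,"az": 0},
  {"x": 0,"y": 0,"z": 0,"ax": 0,"ay": 0,"az": 0},
])

```text
t: 7.35
tool_pos: [0.4786, 0.2098, 0.2562]
tool_rot: [[-0.487, 0.873, -0.0], [0.873, 0.487, -0.0], [-0.0, -0.0, -1.0]]
contact_force: [0.4, -1.5, 5.9]
width: 0.185
```

```bash
python3 - <<'E'
from h import *
p=shot("wrist","6");s=p["state"];print(s["tool_pos"],s["contact_force"],s["wrist_torque"],s["width"])
E
```

```text
[0.47857953 0.20976157 0.25619696] [ 0.44424974 -1.53963377  5.94101081] [-0.20672179 -0.14108689  0.11049029] 0.18519830834849668
```

View pics/wrist6.png

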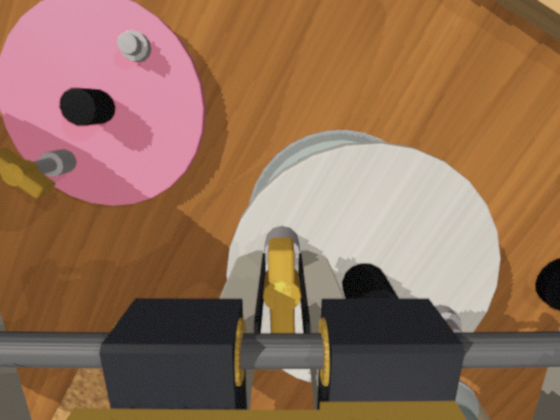

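Request:
move_arm([
  {"x": 0,"y": 0,"z": 0,"ax": 0,"ay": 0,"az": -0.05},
  {"x": 0,"y": 0,"z": 0,"ax": 0,"ay": 0,"az": -0.05},
  {"x": 0,"y": 0,"z": 0,"ax": 0,"ay": 0,"az": -0.05},
  {"x": 0,"y": 0,"z": 0,"ax": 0,"ay": 0,"az": -0.05},
  {"x": 0,"y": 0,"z": 0,"ax": 0,"ay": 0,"az": -0.05},
  {"x": 0,"y": 0,"z": 0,"ax": 0,"ay": 0,"az": -0.05},
  {"x": 0,"y": 0,"z": 0,"ax": 0,"ay": 0,"az": -0.05},
  {"x": 0,"y": 0,"z": 0,"ax": 0,"ay": 0,"az": -0.05},
  {"x": 0,"y": 0,"z": 0,"ax": 0,"ay": 0,"az": -0.05},
  {"x": 0,"y": 0,"z": 0,"ax": 0,"ay": 0,"az": -0.05},
])

```text
t: 8.4
tool_pos: [0.4778, 0.2088, 0.2561]
tool_rot: [[-0.963, 0.27, -0.003], [0.27, 0.963, -0.003], [0.002, -0.003, -1.0]]
contact_force: [-6.9, -7.7, 10.4]
width: 0.186
```

```bash
python3 - <<'E'
from h import *
p=shot("wrist","7");s=p["state"];print(s["tool_pos"],s["tool_rot"][:,0],s["contact_force"],s["wrist_torque"],s["width"])
E
```

```text
[0.4778213  0.20879705 0.25614521] [-0.9627664   0.27032848  0.00183809] [-6.88852647 -7.65199774 10.36700674] [-1.22332123  0.87351856 -0.05865151] 0.1855493960048749
```

View pics/wrist7.png

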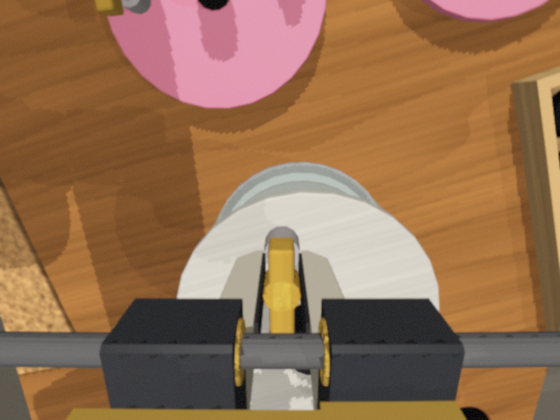

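Request:
move_arm([
  {"x": 0,"y": 0,"z": 0,"ax": 0,"ay": 0,"az": -0.04},
  {"x": 0,"y": 0,"z": 0,"ax": 0,"ay": 0,"az": -0.04},
  {"x": 0,"y": 0,"z": 0,"ax": 0,"ay": 0,"az": -0.04},
  {"x": 0,"y": 0,"z": 0,"ax": 0,"ay": 0,"az": -0.04},
  {"x": 0,"y": 0,"z": 0,"ax": 0,"ay": 0,"az": 0},
  {"x": 0,"y": 0,"z": 0,"ax": 0,"ay": 0,"az": 0},
])

```text
t: 9.05
tool_pos: [0.4777, 0.2085, 0.2561]
tool_rot: [[-1.0, 0.026, -0.003], [0.026, 1.0, -0.003], [0.003, -0.003, -1.0]]
contact_force: [-7.1, -9.6, 11.5]
width: 0.186
```

```bash
python3 - <<'E'
from h import *
s=env.observe();print(s["tool_pos"],s["tool_rot"][:,0],s["contact_force"],s["wrist_torque"],s["width"])
for n,(x,y) in (("scene",(250,190)),("side",(205,195))):
    p=shot(n,"8"); c=p["color"][y:y+100,x:x+100,::-1]
    cv2.imwrite(f"pics/{n}8c.png",cv2.resize(c,(600,600),interpolation=cv2.INTER_CUBIC))
E
```

```text
[0.4777007  0.20845853 0.25605535] [-0.99966114  0.02584927  0.00306825] [-7.07508134 -9.56482308 11.47112445] [-1.44825145  1.00500979 -0.25078086] 0.18609385706112408
```

View pics/side8c.png

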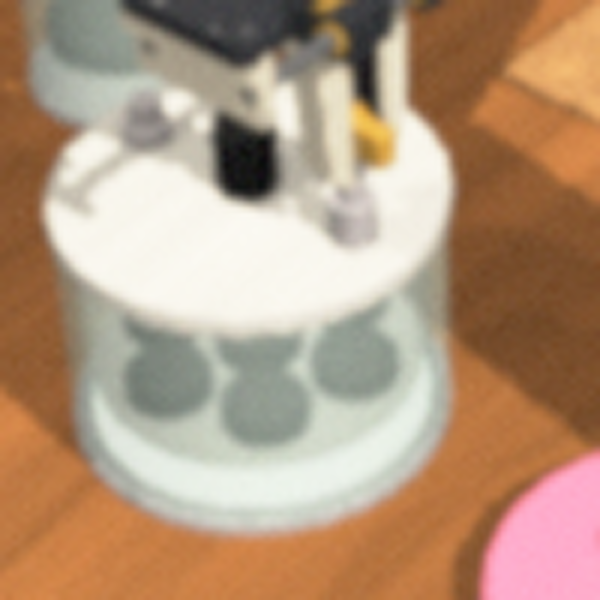

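Request:
move_arm([
  {"x": 0,"y": 0,"z": 0,"ax": 0,"ay": 0,"az": -0.025},
  {"x": 0,"y": 0,"z": 0,"ax": 0,"ay": 0,"az": -0.025},
  {"x": 0,"y": 0,"z": 0,"ax": 0,"ay": 0,"az": 0},
  {"x": 0,"y": 0,"z": 0,"ax": 0,"ay": 0,"az": 0},
])

```text
t: 9.55
tool_pos: [0.478, 0.2085, 0.2558]
tool_rot: [[-0.999, -0.053, -0.002], [-0.053, 0.999, -0.003], [0.003, -0.003, -1.0]]
contact_force: [-4.6, -7.8, 7.7]
width: 0.185
```

```bash
python3 - <<'E'
from h import *
s=env.observe();print(s["tool_pos"],s["tool_rot"][:,0],s["contact_force"],s["wrist_torque"],s["width"])
E
```

```text
[0.47798433 0.20845429 0.25583456] [-0.99861043 -0.05263365  0.00262658] [-4.5591886  -7.76226512  7.70557192] [-1.28520562  0.49785496 -0.12085248] 0.18547781829020724
```

Request:
move_arm([
  {"x": 0,"y": 0,"z": 0,"ax": 0,"ay": 0,"az": 0},
  {"x": 0,"y": 0,"z": 0,"ax": 0,"ay": 0,"az": 0},
  {"x": 0,"y": 0,"z": 0,"ax": 0,"ay": 0,"az": 0},
  {"x": 0,"y": 0,"z": 0,"ax": 0,"ay": 0,"az": 0},
], jaw=0.5)

```text
t: 9.95
tool_pos: [0.4785, 0.21, 0.2553]
tool_rot: [[-0.999, -0.053, -0.001], [-0.053, 0.999, -0.0], [0.001, -0.0, -1.0]]
contact_force: [0.9, -0.6, -0.5]
width: 0.472
```

Request:
move_arm([
  {"x": 0,"y": 0,"z": -0.1,"ax": 0,"ay": 0,"az": 0},
  {"x": 0,"y": 0,"z": -0.15,"ax": 0,"ay": 0,"az": 0},
  {"x": 0.2,"y": 0,"z": -0.13,"ax": 0,"ay": 0,"az": 0},
  {"x": 0,"y": 0,"z": 0,"ax": 0,"ay": 0,"az": 0},
  {"x": 0,"y": 0,"z": 0,"ax": 0,"ay": 0,"az": 0},
])

```text
t: 10.45
tool_pos: [0.4389, 0.208, 0.3326]
tool_rot: [[-0.999, -0.054, 0.002], [-0.054, 0.999, 0.001], [-0.002, 0.001, -1.0]]
contact_force: [0.8, 0.0, -0.0]
width: 0.499
```

```bash
python3 - <<'E'
from h import *
p=shot("wrist","9");s=p["state"];print(s["tool_pos"],s["tool_rot"][:,0],s["contact_force"],s["wrist_torque"],s["width"])
E
```

```text
[0.43887756 0.20803477 0.33261368] [-0.99854066 -0.05395151 -0.00240452] [ 0.77191825  0.03431036 -0.0332904 ] [-0.01528942 -0.17409815  0.02172986] 0.4990108061444873
```

View pics/wrist9.png

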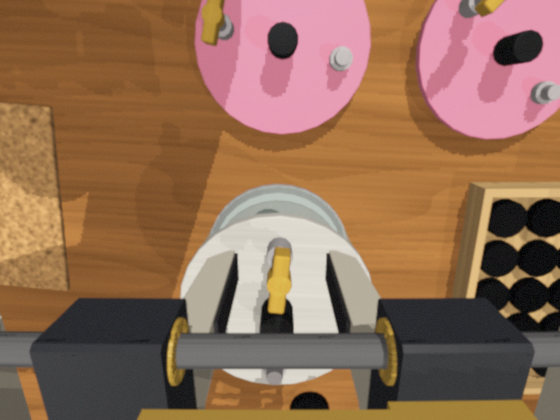

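Request:
move_arm([
  {"x": 0.2,"y": 0,"z": 0,"ax": 0,"ay": 0,"az": 0},
  {"x": 0.2,"y": 0,"z": 0,"ax": 0,"ay": 0,"az": 0},
  {"x": 0,"y": 0,"z": 0,"ax": 0,"ay": 0,"az": 0},
  {"x": 0,"y": 0,"z": 0,"ax": 0,"ay": 0,"az": 0},
])

```text
t: 10.9
tool_pos: [0.3587, 0.2034, 0.3307]
tool_rot: [[-0.999, -0.054, -0.001], [-0.054, 0.999, -0.0], [0.001, -0.0, -1.0]]
contact_force: [1.2, 0.1, 0.5]
width: 0.503
```

```bash
python3 - <<'E'
from h import *
p=shot("wrist","10");s=p["state"];print(s["tool_pos"],s["tool_rot"][:,0])
c=p["color"][120:330,180:400,::-1];cv2.imwrite("pics/wrist10c.png",cv2.resize(c,None,fx=2.8,fy=2.8,interpolation=cv2.INTER_CUBIC))
E
```

```text
[0.35874652 0.20343473 0.33069204] [-9.98552839e-01 -5.37733432e-02  8.09377175e-04]
```

View pics/wrist10c.png

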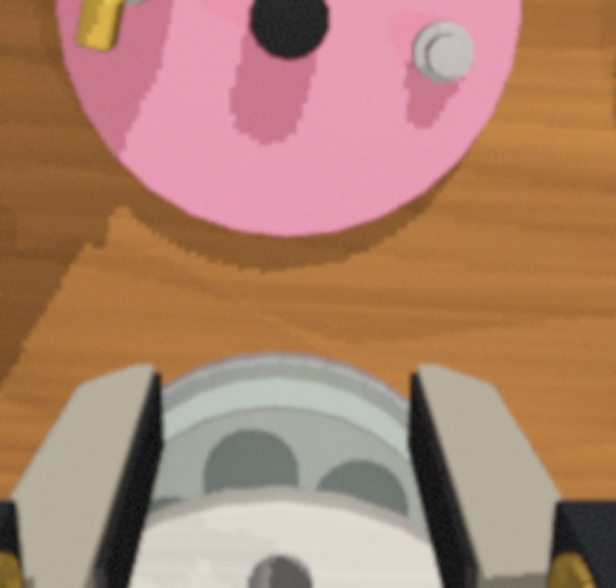

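Request:
move_arm([
  {"x": -0.2,"y": 0,"z": 0,"ax": 0,"ay": 0,"az": 0},
  {"x": -0.2,"y": 0,"z": 0,"ax": 0,"ay": 0,"az": 0},
  {"x": -0.2,"y": 0,"z": 0,"ax": 0,"ay": 0,"az": 0},
  {"x": -0.2,"y": 0,"z": 0,"ax": 0,"ay": 0,"az": 0},
  {"x": -0.2,"y": 0,"z": 0,"ax": 0,"ay": 0,"az": 0},
  {"x": -0.2,"y": 0,"z": 0,"ax": 0,"ay": 0,"az": 0},
  {"x": 0,"y": 0,"z": 0,"ax": 0,"ay": 0,"az": 0},
  {"x": 0,"y": 0,"z": 0,"ax": 0,"ay": 0,"az": 0},
], jaw=0)

```text
t: 11.75
tool_pos: [0.5997, 0.2157, 0.3288]
tool_rot: [[-0.999, -0.052, -0.004], [-0.052, 0.999, -0.001], [0.004, -0.001, -1.0]]
contact_force: [-0.3, -0.3, 0.6]
width: 0.999
```

```bash
python3 - <<'E'
from h import *
p=shot("wrist","11");s=p["state"];print(s["tool_pos"],s["tool_rot"][:,0])
c=p["color"][60:270,180:400,::-1];cv2.imwrite("pics/wrist11c.png",cv2.resize(c,None,fx=2.8,fy=2.8,interpolation=cv2.INTER_CUBIC))
E
```

```text
[0.59970989 0.21570975 0.32876991] [-0.99863592 -0.05206015  0.00400467]
```

View pics/wrist11c.png

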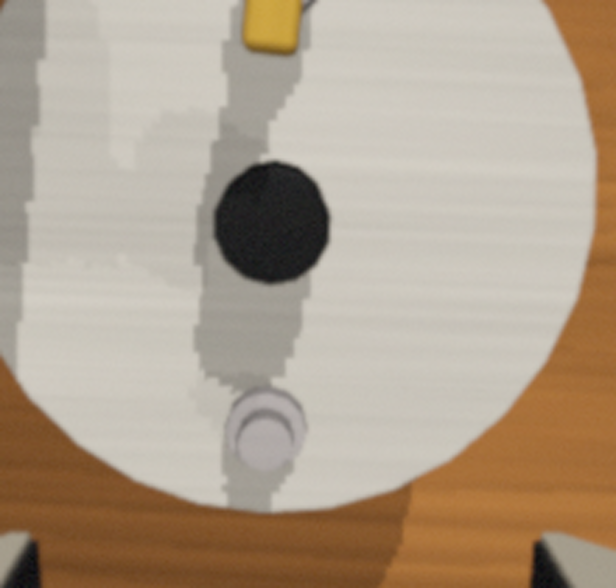

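```bash
python3 - <<'E'
from h import *
p=pickle.load(open("wrist11.pkl","rb"))
c=p["color"][0:110,220:340,::-1];cv2.imwrite("pics/wrist11d.png",cv2.resize(c,None,fx=5,fy=5,interpolation=cv2.INTER_CUBIC))
E
```

```text
(no output)
```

View pics/wrist11d.png

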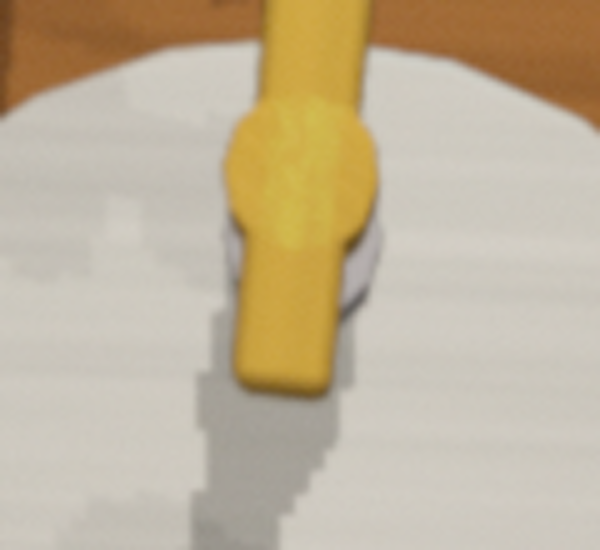

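```bash
python3 - <<'E'
from h import *
p=pickle.load(open("wrist11.pkl","rb"))
f=lambda x,y,z,m,ox,oy:ray(p,((x+.5)/m-.5+ox,(y+.5)/m-.5+oy),z)[:2]
hub=f(301,172,.199,5,220,0);e=f(283,386,.199,5,220,0);e0=f(316,1,.199,5,220,0)
k=f(272,222,.168,2.8,180,60);s=f(265,443,.154,2.8,180,60)
A=lambda d:np.degrees(np.arctan2(d[1],d[0]))
for n,v in dict(hub=hub,e=e,e0=e0,k=k,s=s).items():print(n,v.round(4))
print("lidx",A(hub-s),A(hub-k),A(k-s),"bar",A(e-hub),A(e-e0))
for y in (A(hub-s),A(hub-k),A(k-s)): print("tap",(A(e-e0)-y-90)%180, (A(e-hub)-y-90)%180)
E
```

```text
hub [0.4778 0.207 ]
e [0.5005 0.206 ]
e0 [0.4606 0.2077]
k [0.539  0.2077]
s [0.6016 0.2085]
lidx -179.27210970862123 -179.2706798447771 -179.2735062317909 bar -2.3949093669306416 -2.4848353818747237
tap 86.78727432674651 86.87720034169058
tap 86.78584446290239 86.87577047784646
tap 86.78867084991617 86.87859686486024
```

Request:
move_arm([
  {"x": 0,"y": 0,"z": 0,"ax": 0,"ay": 0,"az": 0.026},
  {"x": 0.15,"y": -0.035,"z": 0,"ax": 0,"ay": 0,"az": 0},
  {"x": 0.15,"y": 0,"z": 0,"ax": 0,"ay": 0,"az": 0},
  {"x": 0,"y": 0,"z": 0.15,"ax": 0,"ay": 0,"az": 0},
  {"x": 0,"y": 0,"z": 0.15,"ax": 0,"ay": 0,"az": 0},
  {"x": 0,"y": 0,"z": 0,"ax": 0,"ay": 0,"az": 0},
  {"x": 0,"y": 0,"z": 0,"ax": 0,"ay": 0,"az": 0},
])

```text
t: 12.5
tool_pos: [0.5381, 0.2085, 0.2726]
tool_rot: [[-1.0, -0.013, 0.0], [-0.013, 1.0, 0.0], [-0.0, 0.0, -1.0]]
contact_force: [-0.2, 0.5, 1.1]
width: 0.994
```

```bash
python3 - <<'E'
from h import *
p=shot("wrist","12");s=p["state"];print(s["tool_pos"],s["tool_rot"][:,0])
E
```

```text
[0.53806683 0.2085409  0.27259842] [-9.99918659e-01 -1.27543372e-02 -4.25962665e-05]
```

View pics/wrist12.png

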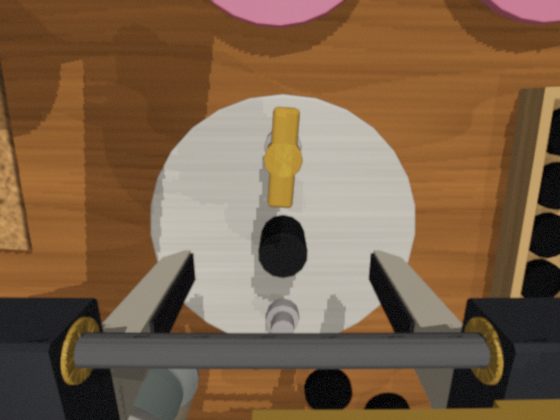

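Request:
move_arm([
  {"x": -0.005,"y": 0,"z": 0.1,"ax": 0,"ay": 0,"az": 0},
  {"x": 0,"y": 0,"z": 0.1,"ax": 0,"ay": 0,"az": 0},
  {"x": 0,"y": 0,"z": 0.05,"ax": 0,"ay": 0,"az": 0},
  {"x": 0,"y": 0,"z": 0,"ax": 0,"ay": 0,"az": 0},
  {"x": 0,"y": 0,"z": 0,"ax": 0,"ay": 0,"az": 0},
])

```text
t: 13.05
tool_pos: [0.5403, 0.2087, 0.2232]
tool_rot: [[-1.0, -0.012, 0.001], [-0.012, 1.0, 0.0], [-0.002, 0.0, -1.0]]
contact_force: [-0.1, -0.5, -0.8]
width: 1.002
```

Request:
move_arm([
  {"x": 0,"y": 0,"z": 0,"ax": 0,"ay": 0,"az": 0},
  {"x": 0,"y": 0,"z": 0,"ax": 0,"ay": 0,"az": 0},
  {"x": 0,"y": 0,"z": 0,"ax": 0,"ay": 0,"az": 0},
  {"x": 0,"y": 0,"z": 0,"ax": 0,"ay": 0,"az": 0},
  {"x": 0,"y": 0,"z": 0,"ax": 0,"ay": 0,"az": 0},
  {"x": 0,"y": 0,"z": 0,"ax": 0,"ay": 0,"az": 0},
  {"x": 0,"y": 0,"z": 0,"ax": 0,"ay": 0,"az": 0},
], jaw=1, squeeze=40)

```text
t: 13.75
tool_pos: [0.5396, 0.2085, 0.2217]
tool_rot: [[-1.0, -0.012, -0.0], [-0.012, 1.0, -0.0], [0.0, 0.0, -1.0]]
contact_force: [-0.1, -0.6, -1.2]
width: 0.445
```

Request:
move_arm([
  {"x": 0,"y": 0,"z": 0,"ax": 0,"ay": 0,"az": 0},
  {"x": 0,"y": 0,"z": 0,"ax": 0,"ay": 0,"az": 0},
  {"x": 0,"y": 0,"z": 0,"ax": 0,"ay": 0,"az": 0},
  {"x": 0,"y": 0,"z": 0,"ax": 0,"ay": 0,"az": 0},
])

```text
t: 14.15
tool_pos: [0.5397, 0.2086, 0.2217]
tool_rot: [[-1.0, -0.012, -0.0], [-0.012, 1.0, 0.0], [0.0, 0.0, -1.0]]
contact_force: [-0.7, 1.0, 0.9]
width: 0.315
```

Request:
move_arm([
  {"x": 0,"y": 0,"z": -0.03,"ax": 0,"ay": 0,"az": 0},
  {"x": 0,"y": 0,"z": -0.03,"ax": 0,"ay": 0,"az": 0},
  {"x": 0,"y": 0,"z": -0.05,"ax": 0,"ay": 0,"az": 0},
  {"x": 0,"y": 0,"z": -0.05,"ax": 0,"ay": 0,"az": 0},
  {"x": 0,"y": 0,"z": -0.05,"ax": 0,"ay": 0,"az": 0},
  {"x": 0,"y": 0,"z": -0.05,"ax": 0,"ay": 0,"az": 0},
  {"x": 0,"y": 0,"z": -0.05,"ax": 0,"ay": 0,"az": 0},
  {"x": 0,"y": 0,"z": -0.04,"ax": 0,"ay": 0,"az": 0},
  {"x": 0,"y": 0,"z": 0,"ax": 0,"ay": 0,"az": 0},
  {"x": 0,"y": 0,"z": 0,"ax": 0,"ay": 0,"az": 0},
])

```text
t: 15.15
tool_pos: [0.5397, 0.2085, 0.2918]
tool_rot: [[-1.0, -0.012, 0.0], [-0.012, 1.0, 0.0], [-0.0, 0.0, -1.0]]
contact_force: [0.7, 0.3, -7.4]
width: 0.315
```

```bash
python3 - <<'E'
from h import *
p=shot("wrist","13");s=p["state"];print(s["tool_pos"],s["tool_rot"][:,0],s["contact_force"],s["wrist_torque"],s["width"])
shot("side","13")
E
```

```text
[0.53972368 0.20852407 0.29179282] [-9.99922743e-01 -1.24280904e-02 -2.26380004e-04] [ 0.69668397  0.25072023 -7.36913444] [ 0.11104353 -0.13060651 -0.02461252] 0.3150636185321995
```

View pics/wrist13.png

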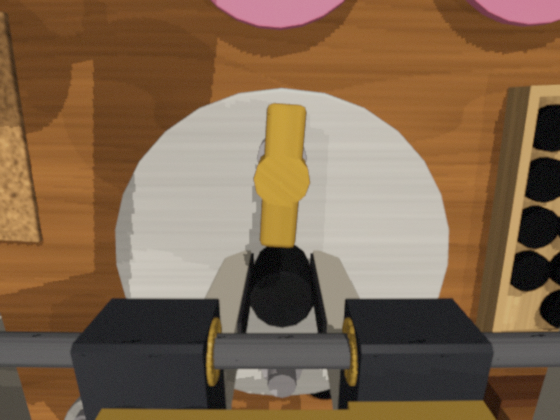

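View pics/side13.png

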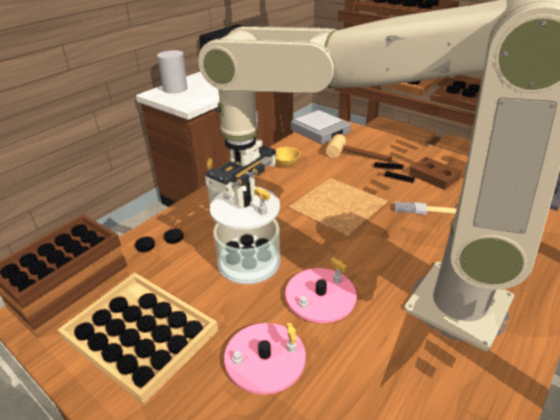

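Request:
move_arm([
  {"x": 0.01,"y": -0.08,"z": 0,"ax": 0,"ay": 0,"az": 0},
  {"x": 0.02,"y": -0.14,"z": 0,"ax": 0,"ay": 0,"az": 0},
  {"x": 0.03,"y": -0.17,"z": 0,"ax": 0,"ay": 0,"az": 0},
  {"x": 0.03,"y": -0.17,"z": 0,"ax": 0,"ay": 0,"az": 0},
  {"x": 0.03,"y": -0.17,"z": 0,"ax": 0,"ay": 0,"az": 0},
  {"x": 0.03,"y": -0.17,"z": 0,"ax": 0,"ay": 0,"az": 0},
  {"x": 0.03,"y": -0.17,"z": 0,"ax": 0,"ay": 0,"az": 0},
  {"x": 0.03,"y": -0.17,"z": 0,"ax": 0,"ay": 0,"az": 0},
  {"x": 0.03,"y": -0.17,"z": 0,"ax": 0,"ay": 0,"az": 0},
  {"x": 0.02,"y": -0.17,"z": 0,"ax": 0,"ay": 0,"az": 0},
])

```text
t: 16.25
tool_pos: [0.4905, -0.1099, 0.2913]
tool_rot: [[-1.0, -0.012, -0.001], [-0.012, 1.0, -0.0], [0.001, -0.0, -1.0]]
contact_force: [0.7, -0.6, -7.9]
width: 0.315
```

Request:
move_arm([
  {"x": 0.015,"y": -0.17,"z": 0,"ax": 0,"ay": 0,"az": 0},
  {"x": 0.01,"y": -0.14,"z": 0,"ax": 0,"ay": 0,"az": 0},
  {"x": 0,"y": -0.09,"z": 0,"ax": 0,"ay": 0,"az": 0},
  {"x": 0,"y": 0,"z": 0,"ax": 0,"ay": 0,"az": 0},
  {"x": 0,"y": 0,"z": 0,"ax": 0,"ay": 0,"az": 0},
  {"x": 0,"y": 0,"z": 0,"ax": 0,"ay": 0,"az": 0},
])

```text
t: 16.85
tool_pos: [0.4873, -0.1877, 0.2914]
tool_rot: [[-1.0, -0.013, -0.001], [-0.013, 1.0, 0.001], [0.001, 0.001, -1.0]]
contact_force: [-0.5, -0.0, -7.7]
width: 0.317
```

```bash
python3 - <<'E'
from h import *
s=env.observe();print(s["tool_pos"],s["tool_rot"],s["contact_force"],s["width"])
for n in("wrist","scene","side"):shot(n,"14")
E
```

```text
[ 0.48733939 -0.18766243  0.2914211 ] [[-9.99918985e-01 -1.27167547e-02 -5.54373269e-04]
 [-1.27170904e-02  9.99918951e-01  6.06228265e-04]
 [ 5.46619081e-04  6.13229166e-04 -9.99999663e-01]] [-0.50848633 -0.0346527  -7.6938272 ] 0.317448000596403
```

View pics/wrist14.png

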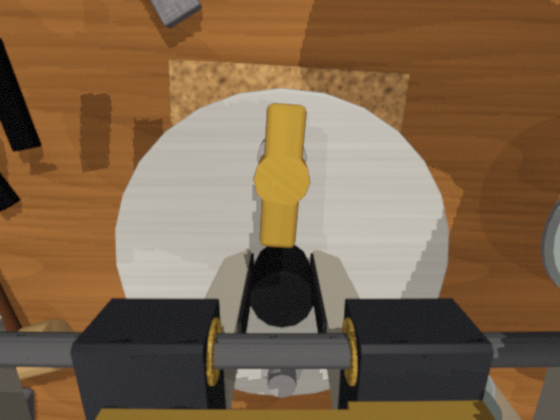

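View pics/scene14.png

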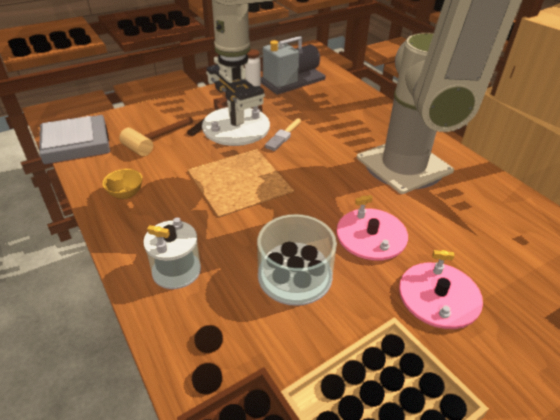

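```bash
python3 - <<'E'
from h import *
p=pickle.load(open("wrist14.pkl","rb"))
for q in [(169,60),(408,73)]: print(q,np.round(ray(p,q,.008),4))
E
```

```text
(169, 60) [ 0.3636 -0.3015  0.008 ]
(408, 73) [ 0.3727 -0.0646  0.008 ]
```

Request:
move_arm([
  {"x": 0,"y": 0,"z": 0.06,"ax": 0,"ay": 0,"az": 0},
  {"x": 0,"y": 0,"z": 0.1,"ax": 0,"ay": 0,"az": 0},
  {"x": 0,"y": 0,"z": 0.12,"ax": 0,"ay": 0,"az": 0},
  {"x": 0,"y": 0,"z": 0.12,"ax": 0,"ay": 0,"az": 0},
  {"x": 0,"y": 0,"z": 0.12,"ax": 0,"ay": 0,"az": 0},
  {"x": 0,"y": 0,"z": 0.12,"ax": 0,"ay": 0,"az": 0},
  {"x": 0,"y": 0,"z": 0.1,"ax": 0,"ay": 0,"az": 0},
  {"x": 0,"y": 0,"z": 0.06,"ax": 0,"ay": 0,"az": 0},
  {"x": 0,"y": 0,"z": 0,"ax": 0,"ay": 0,"az": 0},
  {"x": 0,"y": 0,"z": 0,"ax": 0,"ay": 0,"az": 0},
])

```text
t: 18.0
tool_pos: [0.4878, -0.1881, 0.1321]
tool_rot: [[-1.0, -0.013, 0.0], [-0.013, 1.0, -0.0], [-0.0, -0.0, -1.0]]
contact_force: [0.4, 0.9, -7.1]
width: 0.32
```

Request:
move_arm([
  {"x": 0,"y": 0,"z": 0.02,"ax": 0,"ay": 0,"az": 0},
  {"x": 0,"y": 0,"z": 0.02,"ax": 0,"ay": 0,"az": 0},
  {"x": 0,"y": 0,"z": 0.008,"ax": 0,"ay": 0,"az": 0},
  {"x": 0,"y": 0,"z": 0,"ax": 0,"ay": 0,"az": 0},
  {"x": 0,"y": 0,"z": 0,"ax": 0,"ay": 0,"az": 0},
])

```text
t: 18.5
tool_pos: [0.4877, -0.1882, 0.1223]
tool_rot: [[-1.0, -0.012, 0.0], [-0.012, 1.0, -0.0], [-0.0, -0.0, -1.0]]
contact_force: [0.2, -0.5, -7.3]
width: 0.316
```

Request:
move_arm([
  {"x": 0,"y": 0,"z": 0.005,"ax": 0,"ay": 0,"az": 0},
  {"x": 0,"y": 0,"z": 0.005,"ax": 0,"ay": 0,"az": 0},
  {"x": 0,"y": 0,"z": 0,"ax": 0,"ay": 0,"az": 0},
  {"x": 0,"y": 0,"z": 0,"ax": 0,"ay": 0,"az": 0},
])

```text
t: 18.9
tool_pos: [0.4876, -0.1881, 0.1201]
tool_rot: [[-1.0, -0.012, -0.0], [-0.012, 1.0, 0.0], [0.0, 0.0, -1.0]]
contact_force: [-0.1, 0.4, -6.2]
width: 0.315
```

Request:
move_arm([
  {"x": 0,"y": 0,"z": 0.004,"ax": 0,"ay": 0,"az": 0},
  {"x": 0,"y": 0,"z": 0,"ax": 0,"ay": 0,"az": 0},
  {"x": 0,"y": 0,"z": 0,"ax": 0,"ay": 0,"az": 0},
])

```text
t: 19.2
tool_pos: [0.4877, -0.1882, 0.1197]
tool_rot: [[-1.0, -0.012, 0.0], [-0.012, 1.0, -0.0], [-0.0, -0.0, -1.0]]
contact_force: [-1.4, 1.6, -1.5]
width: 0.316
```

Request:
move_arm([
  {"x": 0,"y": 0,"z": 0.003,"ax": 0,"ay": 0,"az": 0},
  {"x": 0,"y": 0,"z": 0,"ax": 0,"ay": 0,"az": 0},
  {"x": 0,"y": 0,"z": 0,"ax": 0,"ay": 0,"az": 0},
])

```text
t: 19.5
tool_pos: [0.4878, -0.1882, 0.1197]
tool_rot: [[-1.0, -0.013, 0.0], [-0.013, 1.0, -0.0], [-0.0, -0.0, -1.0]]
contact_force: [-5.7, 1.7, 4.9]
width: 0.318
```

Request:
move_arm([
  {"x": 0,"y": 0,"z": 0,"ax": 0,"ay": 0,"az": 0},
  {"x": 0,"y": 0,"z": 0,"ax": 0,"ay": 0,"az": 0},
  {"x": 0,"y": 0,"z": 0,"ax": 0,"ay": 0,"az": 0},
  {"x": 0,"y": 0,"z": 0,"ax": 0,"ay": 0,"az": 0},
  {"x": 0,"y": 0,"z": 0,"ax": 0,"ay": 0,"az": 0},
  {"x": 0,"y": 0,"z": 0,"ax": 0,"ay": 0,"az": 0},
  {"x": 0,"y": 0,"z": 0,"ax": 0,"ay": 0,"az": 0},
  {"x": 0,"y": 0,"z": 0,"ax": 0,"ay": 0,"az": 0},
], jaw=0)

```text
t: 20.3
tool_pos: [0.4876, -0.1881, 0.1187]
tool_rot: [[-1.0, -0.012, 0.0], [-0.012, 1.0, 0.0], [-0.0, 0.0, -1.0]]
contact_force: [-0.4, -0.3, 0.1]
width: 0.954
```

Request:
move_arm([
  {"x": 0,"y": 0,"z": -0.05,"ax": 0,"ay": 0,"az": 0},
  {"x": 0,"y": 0,"z": -0.15,"ax": 0,"ay": 0,"az": 0},
  {"x": 0,"y": 0,"z": -0.2,"ax": 0,"ay": 0,"az": 0},
  {"x": 0,"y": 0,"z": -0.2,"ax": 0,"ay": 0,"az": 0},
  {"x": 0,"y": 0,"z": -0.2,"ax": 0,"ay": 0,"az": 0},
  {"x": -0.1,"y": 0,"z": -0.2,"ax": 0,"ay": 0,"az": 0},
  {"x": -0.15,"y": 0,"z": -0.1,"ax": 0,"ay": 0,"az": 0},
  {"x": -0.1,"y": 0,"z": 0,"ax": 0,"ay": 0,"az": 0},
  {"x": 0,"y": 0,"z": 0,"ax": 0,"ay": 0,"az": 0},
  {"x": 0,"y": 0,"z": 0,"ax": 0,"ay": 0,"az": 0},
])

```text
t: 21.3
tool_pos: [0.5572, -0.1871, 0.3385]
tool_rot: [[-1.0, -0.013, -0.001], [-0.013, 1.0, 0.0], [0.001, 0.0, -1.0]]
contact_force: [-0.7, 0.0, -1.0]
width: 0.996
```

```bash
python3 - <<'E'
from h import *
s=env.observe();print(s["tool_pos"],s["contact_force"])
for n in("wrist","scene","side"):
    p=shot(n,"15")
    print(n,env.search_frame(p,"lid")[:3],env.search_frame(p,"narrow_jar")[:1])
E
```

```text
[ 0.55718789 -0.1871027   0.3384699 ] [-0.71649858  0.020682   -0.95717474]
wrist [{'position': [0.4835, -0.1877, 0.0314], 'p': 0.89}] [{'position': [0.729, 0.0438, 0.015], 'p': 0.68}]
scene [{'position': [0.3031, 0.4388, 0.0225], 'p': 0.63}, {'position': [0.4971, -0.1763, 0.0285], 'p': 0.57}] [{'position': [0.7969, 0.0818, 0.1056], 'p': 0.62}]
side [{'position': [0.477, -0.1733, 0.0261], 'p': 0.94}, {'position': [0.2896, 0.2149, 0.0222], 'p': 0.8}, {'position': [0.2804, 0.4447, 0.0224], 'p': 0.71}] [{'position': [0.7575, 0.0799, 0.0912], 'p': 0.56}]
```

View pics/wrist15.png

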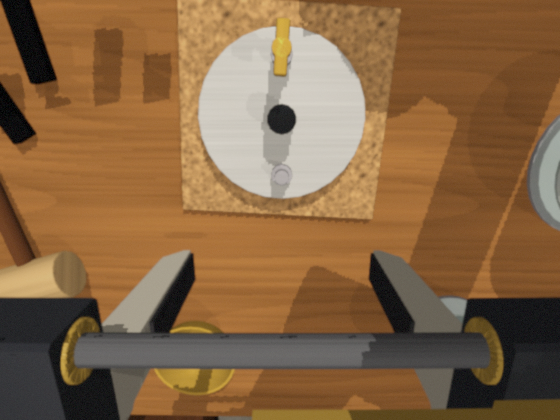

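View pics/side15.png

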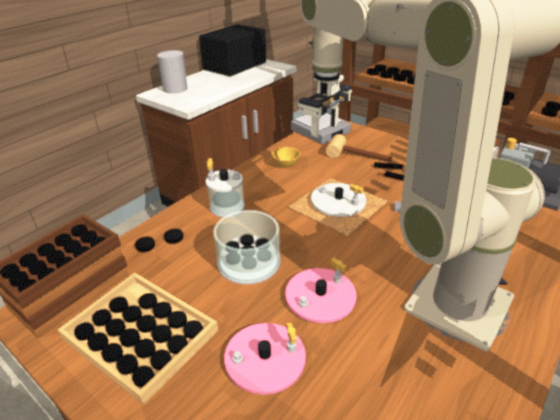

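```bash
python3 - <<'E'
from h import *
p=pickle.load(open("wrist15.pkl","rb"))
k=ray(p,(282,119),.066);s=ray(p,(282,173),.052);h=ray(p,(281.5,48),.097);e0=ray(p,(283.5,18.5),.097);e=ray(p,(280,75),.097)
m=[ray(p,q,.008) for q in [(399,9),(372,219),(183,211)]];print(k,s,h);print("mat",np.round(m,4),(m[0]+m[2])/2)
A=lambda d:np.degrees(np.arctan2(d[1],d[0]))
print(A(h-s),A(e-e0),A(e-e0)-A(h-s)-90+360)
c=p["color"][0:230,160:410,::-1];cv2.imwrite("pics/wrist15c.png",cv2.resize(c,None,fx=2.5,fy=2.5,interpolation=cv2.INTER_CUBIC))
E
```

```text
[ 0.48811081 -0.18899602  0.066     ] [ 0.54559799 -0.18826061  0.052     ] [ 0.42716515 -0.19021634  0.097     ]
mat [[ 0.3742 -0.065   0.008 ]
 [ 0.6119 -0.0734  0.008 ]
 [ 0.6043 -0.3121  0.008 ]] [ 0.48926263 -0.18855044  0.008     ]
-179.05393687207115 -3.1323652168348164 445.92157165523633
```

View pics/wrist15c.png

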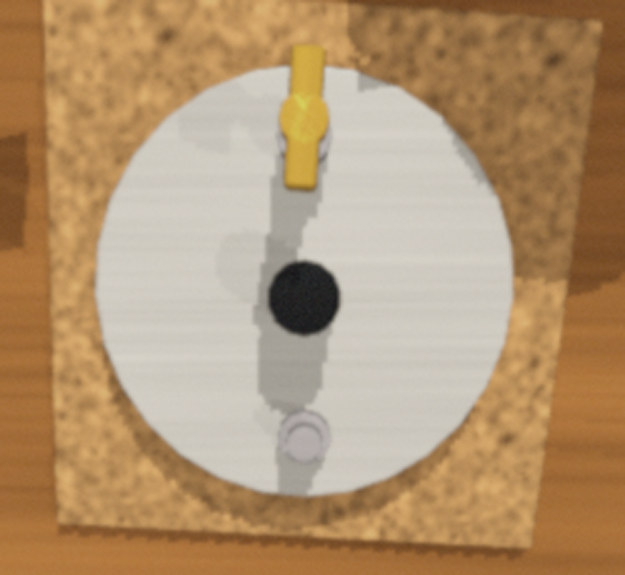

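The lid sits within about 2 mm of the mat's centre, level. The tap reads 85.9° (1.5 rad), so it is fully open.

```bash
python3 - <<'E'
from h import *
print(env.finish_job(), env.observe()["t"])
E
```

```text
the job is handed in; nothing more can be done
the job is handed in; nothing more can be done
```

The job is done and handed in. I turned the brass tap on the wide jar's lid to its stop, lifted the lid off by the black knob and set it down gently in the middle of the cork mat. After that I drew the arm clear. The last move ended at 21.3 s, well under the 54 s limit.

**Tap:** The picture taken before lifting put it at about 86.8°, and the one after placing at 85.9°. The stop is at 1.5 rad (85.9°), so both agree with fully open. The gripper turned about 5° past the stop and slipped on the round hub, and the lid itself hardly turned.

**Lid:** It lies level and right way up. The wrist camera put its centre at (0.488, -0.189) and the mat's centre at (0.489, -0.189), about 1 mm apart.

**Narrow jar:** The fixed cameras' network readings agree within about 5 mm before and after, close to their stated accuracy of 4 mm, and it looks unmoved.

**Readings that disagreed:** My rough corner picks from the two fixed cameras put the mat's centre up to 20 mm away in y. The network's mat position was about 17 mm off in the same direction. I went by the wrist camera, because its corner distances matched the mat's given 240 mm to within 6 mm.

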